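Seat the supplement tub and unscrew its cap

TASK

Press down on the capped white tub that stands in the plywood holding block until it is fully home, its collar flush on the block. Then, with the block bracing the tub, unscrew the tight cap anticlockwise (seen from above), stop turning as soon as the thread lets go, and lift the cap straight off without pulling the tub up again. Finish while still holding the cap, level and still, centred just above the open mouth with a clear gap of about 2 cm, and leave the other things where they are.

Things in the scene. Friction and masses are not known exactly. Their poses are not given: they have to be found in the camera images.
- holder: Plywood holding block, fixed to the shelf top: 80 x 80 mm, 38 mm high, with a low foot strip 118 mm long (along its x), 50 mm wide, 8 mm high. A 50 mm socket in its middle holds the tub and keeps it from turning. Origin: centre of its underside, on the surface; z up.
- tub (a joint): How far the tub has been pressed into its socket, in m: 0 = standing 6 mm proud (as at the start), 0.006 = fully home with its collar (58 mm wide, 4 mm thick) flush on the block. The tub slides only straight down or up, against a steady friction of about 10 N either way, and stays where it is left; it cannot turn.
- tub_mouth (a point): Centre of the rim of the white tub's open neck, on the tub's vertical axis, 83 mm above the surface once the tub is home (89 mm at the start). Moves with the tub. The neck is 36 mm wide; below it the tub is 49 mm wide from 22.5 mm below the rim, and the 58 mm collar's top lies 41 mm below the rim.
- cap: White ribbed twist cap, loose part, 54 mm across, 26 mm high, open below, 30 g. Origin: centre of its lower edge; z up; flat top 26 mm above. Screwed tight, its origin lies 21 mm below the mouth. It unscrews anticlockwise seen from above (+ about z) against about 0.35 N m all the way, rising 2.1 mm per rad. Pulling up before the thread lets go only draws the tub out of the block.
- thread (a joint): How far the thread is unscrewed, in rad: 0 = tight (the start), grows anticlockwise. The cap's two inner lugs come clear after about 1.4 rad (80 degrees) of turning; from there to 1.9 rad the cap lifts straight off. Follows the cap with up to 0.1 rad of play; stays where it was once the cap is off. A rib under the cap stays between tabs in the mouth for the first 6 mm of lift.
- petri: Glass petri dish, 90 mm wide, 15 mm high, loose bystander. Origin: centre of its underside.
- jar: Taller plain white jar with its lid, 52 mm wide, 110 mm high, standing loose on the surface, not in a block; bystander. Origin: centre of its underside.
- tweezers: Stainless tweezers, 118 mm long (along their x), 6 mm high, loose bystander. Origin: about their middle, underside.
- sieve: Yellow plastic sieve, bowl 108 mm wide and 34 mm high, flat handle reaching to 140 mm along its -x; loose bystander. Origin: centre of the bowl's underside.
- cave: Tan ceramic cave, a half-round arch 110 x 135 mm, 70 mm high, loose bystander. Origin: centre of its underside.
- bowl: Tan ceramic water bowl, 110 mm wide, 35 mm high, loose bystander. Origin: centre of its underside.

How it is judged (in metres and radians):
On the way, in this order (a step that is already met when the one before it is completed fails the run):
1. the tub is pressed fully home with its cap still tight (value of joint tub above 0.0045 m and value of joint thread below 0.2 rad), for 0.2 s.
2. the thread is undone while the tub stays home and the cap is still down on it (value of joint tub above 0.0045 m and value of joint thread above 1.25 rad and z of cap in the frame of tub_mouth below -0.012 m), for 0.05 s.
At the end, for the whole second after the job is handed in: The fingers alone hold the cap, still, level within 0.2 rad, its lower edge 5 to 45 mm above the rim and centred within 12 mm; the tub is home within 1.5 mm; the thread was turned past its release but not beyond 1.95 rad (value of joint tub above 0.0045 m and value of joint thread between 1.2 and 1.95 rad and z of cap in the frame of tub_mouth between 0.005 and 0.045 m and horizontal distance between cap and tub_mouth below 0.012 m and angle between cap's own z axis and vertical below 0.2 rad and contact force between the fingers and cap above 2 N and contact force between cap and holder below 0.3 N and linear speed of cap below 0.03 m/s); the arm keeps its last pose, push and grip.
It fails at once if a bystander is shoved more than 20 mm from its place (distance of any of petri, jar, tweezers, sieve, cave, bowl from where it was at the start of the episode above 0.02 m).
It fails at once if a bystander is knocked over (angle between any of petri, jar, tweezers, sieve, cave, bowl's own z axis and vertical above 0.4 rad).
It also fails if it takes over 48 s, if anything falls off the work surface, if the arm or the gripper's body presses on something with over 40 N, if the wrist force passes 120 N, or if a joint passes its speed limit or range.

ROBOT

A 6-joint arm with a two-finger parallel gripper is mounted at the origin on the work surface. World frame = base frame: x ahead of the robot, y to its left, z up, the work surface at z = 0. Lengths are in mm, angles in rad, forces in N, time in s.
With the tool pointing down it reaches from about 350 to 975 mm from the base axis. Payload 7.1 kg.
Tool frame: the origin (TCP) lies at the very end of the fingers, on their centre line; the grasp point (between the pads) lies 19 mm behind it; z points along the fingers, y is the line along which they close (so a half turn about z gives the same grasp; the last joint's range is limited). The gripper opens to 88 mm and grips with 3 to 60 N. Pads are 20 mm wide; open, the fingers measure 115 mm over their backs; the gripper's body (75 mm by 178 mm) begins 61 mm behind the grasp point.
Start: joints at [1.306, 0.423, 1.63, -0, 1.089, -0.019], TCP at [152.051, 606.206, 222.675] pointing down, gripper open.
Joint ranges: [-3, 3], [-0.9, 2.11], [0.09, 2.58], [-1.31, 4.45], [0.11, 2.69], [-2.54, 2.54]. Speed limits (rad/s): [2.39, 2.39, 3.01, 3.14, 3.14, 3.14].

INTERFACE

Orientations are given as a rotation vector (axis times angle).
In Python, from workcell import * gives the robot as it stands.
- The arm moves only by the tool step_arm, never from a script. Its argument "deltas" is a list of rows, each a list of 3 entries, a list of its own where there are three numbers: the shift along the tool's x, y, z in units of 300 mm (1.0 is 300 mm), then the turn, a rotation vector about the tool's x, y, z in units of 1.5 rad (1.0 is 1.5 rad), then the gripper command: -1 is shut, 1 is fully open, values between are in proportion. In form: [[[dx, dy, dz], [rx, ry, rz], gripper], ...]. A call has 1 to 20 rows; each row is the pose to reach, as a shift and turn from the pose commanded when the call began, along the tool's axes at that moment; what a row does not reach only later rows make up. A row lasts 1/12 s, in which the tool goes at most 41.7 mm and 7.16 degrees, less where a joint would pass 70% of its speed; a pose out of reach is approached as far as the arm can. A call with a number of a shift or a turn outside -1 to 1 is refused whole. A call with a gripper value outside its range is refused whole. The fingers move at their own pace and stop on an object; the grip force is fixed at half the most. Time passes only in rows, so rows that repeat a pose let the fingers close. It gives the time, the measured TCP pose, the force, the opening and the grip force at its end, in the units of the state.
- get_obs(): the state, without advancing time (a new reading comes with each control period).
- get_image(name): name is "scene" or "top" or "wrist"; returns a dict with "pixels" (400x640x3 uint8, red, green, blue), "fx", "fy", "cx", "cy" (pixels), "dist_coeffs" ([k1, k2, p1, p2, k3] as OpenCV has them; the pictures are not rectified), "T" (4x4, takes a point from camera to world coordinates). Camera axes: x right, y down, z forward; pixel columns grow to the right and rows downward; lengths in mm; the calibration is good to about 2 mm. A picture is of the moment at which its call begins. There is no depth.
- close_job(): hands the job in; it is judged then, once.
The state is a dict: "t": time; "qpos": joint angles; "qvel": joint speeds; "joint_torque": joint torques, N m; "ee_pos": TCP position; "orientation": TCP orientation; "ft_force": force on the tool from outside, world axes, zero at the start; "moment": the same for the moment, N m; "width": finger opening in mm; "grasp_force": force on a finger pad.
Only numpy, scipy, OpenCV 4.12 (cv2) and the standard library are available. Lean on these libraries where they do the work, as an engineer would, in place of code of your own. Each camera call takes 0.05 s, during which the arm holds its last target. There are 200 camera calls.

## Working session

There is one attempt and no reset: what is moved stays moved. The work goes in short steps, Python scripts to look and compute and a tool call to move; the robot and the scene stay as the last step left them, time stands still between calls to the robot, and variables do not carry over. Pictures are saved under pics/ and viewed, at most 10 in all, crops included, and the job is handed in when it is done.

Besides the shell and the picture viewer there is one more tool, called after ">>>" as a command line: name --argument value ..., lists and objects as JSON in quotes. step_arm: Moves the arm, as the interface text tells. Its arguments: {"type":"object","properties":{"deltas":{"type":"array","items":{"type":"array"}}},"required":["deltas"]}

```bash
mkdir -p pics
cat > h.py <<'E'
from workcell import *
import numpy as np, cv2
from scipy.spatial.transform import Rotation as R
def shot(n,f):
    im=get_image(n); cv2.imwrite('pics/'+f,im['pixels'][:,:,::-1]); np.save('pics/'+f+'.npy',im,allow_pickle=True); return im
def ray(im,uv,z):
    K=np.array([[im['fx'],0,im['cx']],[0,im['fy'],im['cy']],[0,0,1.]])
    p=cv2.undistortPoints(np.array(uv,float).reshape(-1,1,2),K,np.array(im['dist_coeffs'],float)).reshape(-1,2)
    T=np.array(im['T']);d=np.c_[p,np.ones(len(p))]@T[:3,:3].T;o=T[:3,3]
    return o+d*((z-o[2])/d[:,2])[:,None]
E
python3 - <<'E'
from h import *
a=[shot(n,n+'0.png') for n in('scene','top','wrist')]
s=get_obs();print(s)
for i in a: print(np.round(i['T'],3).tolist())
v=np.vstack([i['pixels'] for i in a[:2]])[:,:,::-1]
cv2.imwrite('pics/both.png',cv2.resize(v,(480,600)))
E
```

```text
{'t': 0.15, 'qpos': array([ 1.30602244e+00,  4.23687242e-01,  1.63045495e+00, -4.85099519e-05,
        1.08861294e+00, -1.89959295e-02]), 'qvel': array([ 3.45901563e-04, -3.18209550e-03, -1.78586727e-03,  3.09575244e-05,
       -8.04736172e-04, -1.22808491e-04]), 'joint_torque': array([ 1.37782368e-03, -5.44990039e+01, -2.73921168e+01,  6.44258643e-02,
        2.04787252e-02, -9.64821106e-05]), 'ee_pos': array([151.94804118, 605.82738776, 222.08995333]), 'orientation': array([-3.85046032e-01, -3.11778368e+00,  1.81714623e-03]), 'ft_force': array([-0.24134684,  0.49989329, -0.3019675 ]), 'moment': array([ 0.03075456, -0.00716528, -0.01487177]), 'grasp_force': 0.0, 'width': 87.93802275100576}
[[0.855, 0.427, -0.294, 871.565], [0.518, -0.688, 0.508, -530.868], [0.014, -0.587, -0.81, 1041.897], [0.0, 0.0, 0.0, 1.0]]
[[-0.015, -0.983, 0.181, 336.267], [-1.0, 0.016, 0.004, 61.435], [-0.007, -0.181, -0.983, 1251.904], [0.0, 0.0, 0.0, 1.0]]
[[0.242, 0.936, 0.256, 81.619], [0.97, -0.234, -0.064, 623.446], [0.0, 0.264, -0.965, 382.828], [0.0, 0.0, 0.0, 1.0]]
```

View pics/top0.png

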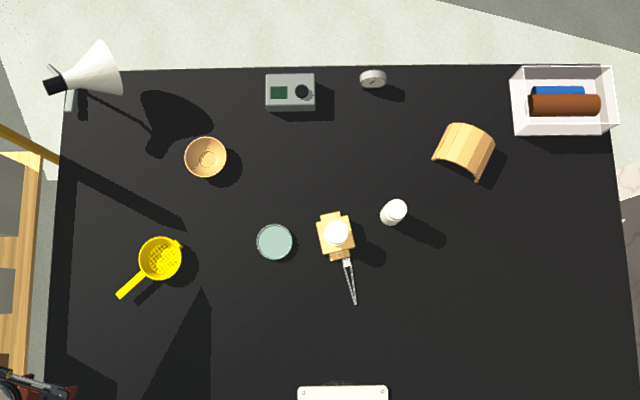

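View pics/scene0.png

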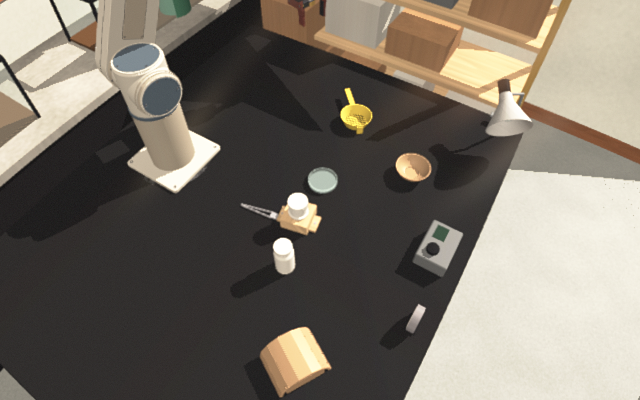

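The top view shows the capped tub in its block at about (336,232), the jar at (394,212), the petri dish at (275,241) and the tweezers from (347,260) to (355,304). The scene view has the cap at (298,205) and the jar at (284,250).

Run:
```python
from h import *
L=lambda f:np.load('pics/'+f+'.npy',allow_pickle=True).item()
def white(im,box):
    h=cv2.cvtColor(im['pixels'],cv2.COLOR_RGB2HSV);m=((h[...,1]<50)&(h[...,2]>120)).astype(np.uint8)
    x0,y0,x1,y1=box;k=np.zeros_like(m);k[y0:y1,x0:x1]=m[y0:y1,x0:x1]
    c=max(cv2.findContours(k,0,2)[0],key=cv2.contourArea);return cv2.minEnclosingCircle(c),cv2.boundingRect(c)
t=L('top0.png');s=L('scene0.png')
c,b=white(t,(310,205,365,247));print(c,b,ray(t,[c[0]],90).round(1))
c2,b2=white(s,(275,185,320,225));print(c2,b2, ray(s,[[b2[0]+b2[2]/2,b2[1]+11]],94).round(1))
print('jar',ray(t,[(397,207)],110).round(),'petri',ray(t,[(275,241)],10).round(),'tw',ray(t,[(347,260),(355,304)],3).round())
h=cv2.cvtColor(t['pixels'],cv2.COLOR_RGB2HSV)
st=get_obs();Rm=R.from_rotvec(st['orientation']);P=ray(t,[c[0]],90)[0]
print(Rm.as_matrix().round(3).tolist())
d=P-st['ee_pos'];d[2]=160-st['ee_pos'][2];print(Rm.inv().apply(d)/300)
a=cv2.resize(t['pixels'][190:315,250:430,::-1],None,fx=3,fy=3,interpolation=2);b=cv2.resize(s['pixels'][170:240,250:350,::-1],None,fx=2.6,fy=2.6,interpolation=2)
o=np.zeros((375,800,3),np.uint8);o[:,:540]=a;o[:182,540:]=b;cv2.imwrite('pics/crop.png',o)
```

```text
((335.24139404296875, 232.51724243164062), 13.06947135925293) (323, 220, 25, 26) [[474.   10.1  90. ]]
((297.5, 205.5), 13.729630470275879) (287, 192, 22, 28) [[483.7   5.1  94. ]]
jar [[ 530. -137.  110.]] petri [[464. 160.  10.]] tw [[414. -22.   3.]
 [303. -39.   3.]]
[[-0.97, 0.243, -0.0], [0.243, 0.97, -0.001], [-0.0, -0.001, -1.0]]
[-1.52449419 -1.66459112  0.20893453]
```

View pics/crop.png

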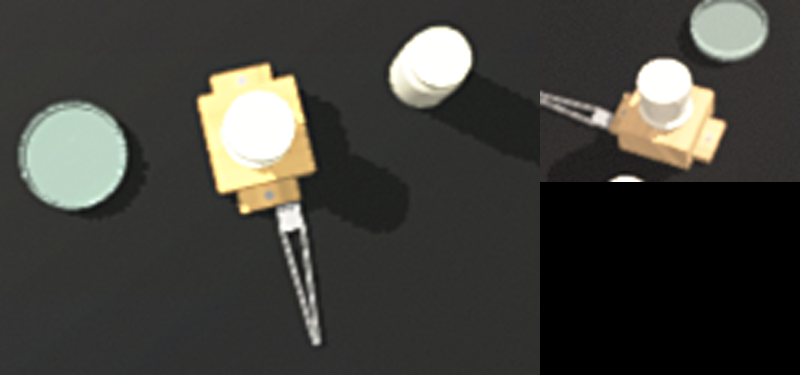

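The crop shows the cap on the block centred at about top pixel (336,232). The tweezers lie by the -x end of the foot strip, and the jar and petri dish are both well clear.

>>> step_arm --deltas '[[[-0.77, -0.83, 0], [0, 0, 0], 1], [[-0.77, -0.83, 0], [0, 0, 0], 1], [[-0.77, -0.83, 0], [0, 0, 0], 1], [[-0.77, -0.83, 0], [0, 0, 0], 1], [[-0.77, -0.83, 0], [0, 0, 0], 1], [[-0.77, -0.83, 0], [0, 0, 0], 1], [[-0.77, -0.83, 0], [0, 0, 0], 1], [[-0.77, -0.83, 0], [0, 0, 0], 1], [[-0.77, -0.83, 0], [0, 0, 0], 1], [[-0.77, -0.83, 0], [0, 0, 0], 1], [[-0.77, -0.83, 0], [0, 0, 0], 1], [[-0.77, -0.83, 0], [0, 0, 0], 1]]'

```text
t: 1.15
ee_pos: [315.3, 309.5, 222.7]
orientation: [-0.384, -3.118, -0.001]
ft_force: [-0.3, 0.8, 0.1]
width: 88.1
grasp_force: 0.0
```

>>> step_arm --deltas '[[[-0.765, -0.84, 0.1], [0, 0, 0.87], 1], [[-0.765, -0.84, 0.1], [0, 0, 0.87], 1], [[-0.765, -0.84, 0.1], [0, 0, 0.87], 1], [[-0.765, -0.84, 0.1], [0, 0, 0.87], 1], [[-0.765, -0.84, 0.1], [0, 0, 0.87], 1], [[-0.765, -0.84, 0.1], [0, 0, 0.87], 1], [[-0.765, -0.84, 0.1], [0, 0, 0.87], 1], [[-0.765, -0.84, 0.1], [0, 0, 0.87], 1], [[-0.765, -0.84, 0.1], [0, 0, 0.87], 1], [[-0.765, -0.84, 0.1], [0, 0, 0.87], 1], [[-0.765, -0.84, 0.1], [0, 0, 0.87], 1], [[-0.765, -0.84, 0.1], [0, 0, 0.87], 1], [[-0.765, -0.84, 0.1], [0, 0, 0.87], 1], [[-0.765, -0.84, 0.1], [0, 0, 0.87], 1], [[-0.765, -0.84, 0.1], [0, 0, 0.87], 1], [[-0.765, -0.84, 0.1], [0, 0, 0.87], 1]]'

```text
t: 2.48
ee_pos: [476.8, 8.8, 192.7]
orientation: [2.197, 2.246, 0.0]
ft_force: [1.1, 0.1, 0.4]
width: 87.7
grasp_force: 0.0
```

Run:
```python
from h import *
w=shot('wrist','w1.png');s=get_obs();print(s['qpos'].round(3),s['ee_pos'],R.from_rotvec(s['orientation']).as_matrix().round(3).tolist(),s['ft_force'])
```

```text
[-0.007  0.248  1.975  0.     0.919 -0.028] [476.82374059   8.63095792 192.73524435] [[-0.021, 1.0, 0.0], [1.0, 0.021, 0.0], [0.0, 0.0, -1.0]] [0.15549098 0.11235517 0.27890924]
```

View pics/w1.png

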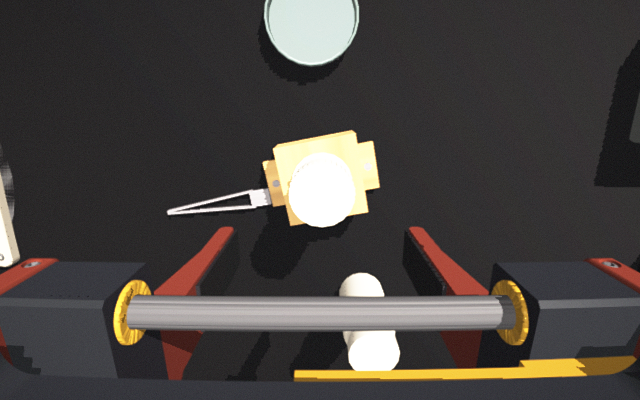

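The wrist view shows the cap at about (321,190), midway between the fingertips (at x about 228 and 415). The jar is at (365,320) and the petri dish at (310,20).

Run:
```python
from h import *
w=np.load('pics/w1.png.npy',allow_pickle=True).item()
h=cv2.cvtColor(w['pixels'],cv2.COLOR_RGB2HSV)
for S in (30,60,90):
    m=((h[...,1]<S)&(h[...,2]>150)).astype(np.uint8);k=np.zeros_like(m);k[135:240,280:370]=m[135:240,280:370]
    c=max(cv2.findContours(k,0,1)[0],key=cv2.contourArea);b=cv2.boundingRect(c);e=cv2.fitEllipse(c)
    p=ray(w,c.reshape(-1,2),94)
    (x,y),r=cv2.minEnclosingCircle(p[:,:2].astype(np.float32))
    print(b,e,ray(w,[e[0]],94)[0].round(1),'circ',x,y,r, p.min(0).round(1),p.max(0).round(1))
```

```text
(289, 152, 67, 75) ((321.5652770996094, 189.60968017578125), (65.78987121582031, 74.21681213378906), 0.9837613701820374) [476.9  15.9  94. ] circ 476.72149658203125 15.528827667236328 31.07421875 [450.5 -15.5  94. ] [504.3  46.5  94. ]
(280, 135, 90, 93) ((325.75836181640625, 179.63377380371094), (89.51606750488281, 91.52953338623047), 103.0108642578125) [480.1  24.3  94. ] circ 480.35894775390625 25.94394874572754 43.44641876220703 [443.3 -16.3  94. ] [514.8  60.3  94. ]
(280, 135, 90, 93) ((325.91143798828125, 177.73089599609375), (93.36033630371094, 94.8605728149414), 74.94872283935547) [480.2  25.8  94. ] circ 480.14056396484375 25.816312789916992 44.17350769042969 [443.2 -16.3  94. ] [515.4  60.3  94. ]
```

>>> step_arm --deltas '[[[0.007, 0.002, 0.1], [0, 0, 0], 1], [[0.007, 0.002, 0.2], [0, 0, 0], 1], [[0.007, 0.002, 0.28], [0, 0, 0], 1], [[0.007, 0.002, 0.34], [0, 0, 0], 1], [[0.007, 0.002, 0.39], [0, 0, 0], 1], [[0.007, 0.002, 0.43], [0, 0, 0], 1], [[0.007, 0.002, 0.43], [0, 0, 0], 1], [[0.007, 0.002, 0.43], [0, 0, 0], 1]]'

```text
t: 3.2
ee_pos: [477.0, 10.4, 63.4]
orientation: [-2.198, -2.243, 0.001]
ft_force: [0.2, -0.1, 0.1]
width: 88.0
grasp_force: 0.0
```

>>> step_arm --deltas '[[[0, 0, 0], [0, 0, 0], -1], [[0, 0, 0], [0, 0, 0], -1], [[0, 0, 0], [0, 0, 0], -1], [[0, 0, 0], [0, 0, 0], -1], [[0, 0, 0], [0, 0, 0], -1], [[0, 0, 0], [0, 0, 0], -1], [[0, 0, 0], [0, 0, 0], -1], [[0, 0, 0], [0, 0, 0], -1], [[0, 0, 0], [0, 0, 0], -1], [[0, 0, 0], [0, 0, 0], -1], [[0, 0, 0], [0, 0, 0], -1], [[0, 0, 0], [0, 0, 0], -1]]'

```text
t: 4.2
ee_pos: [477.6, 10.3, 64.1]
orientation: [2.199, 2.243, 0.001]
ft_force: [-0.4, 0.0, 6.0]
width: 54.0
grasp_force: 30.0
```

>>> step_arm --deltas '[[[0, 0, 0.004], [0, 0, 0], -1], [[0, 0, 0.008], [0, 0, 0], -1], [[0, 0, 0.012], [0, 0, 0], -1], [[0, 0, 0.016], [0, 0, 0], -1], [[0, 0, 0.018], [0, 0, 0], -1], [[0, 0, 0.018], [0, 0, 0], -1]]'

```text
t: 4.7
ee_pos: [477.6, 10.3, 58.6]
orientation: [2.199, 2.243, 0.001]
ft_force: [-2.0, 0.2, 6.6]
width: 54.1
grasp_force: 30.0
```

>>> step_arm --deltas '[[[0, 0, 0.003], [0, 0, 0], -1], [[0, 0, 0.006], [0, 0, 0], -1], [[0, 0, 0.006], [0, 0, 0], -1], [[0, 0, 0.006], [0, 0, 0], -1]]'

```text
t: 5.03
ee_pos: [477.7, 10.3, 57.8]
orientation: [2.199, 2.243, 0.001]
ft_force: [-4.4, 0.2, 20.7]
width: 53.8
grasp_force: 30.0
```

>>> step_arm --deltas '[[[0, 0, 0.001], [0, 0, 0], -1], [[0, 0, 0.001], [0, 0, 0], -1], [[0, 0, 0.001], [0, 0, 0], -1], [[0, 0, 0.001], [0, 0, 0], -1]]'

```text
t: 5.37
ee_pos: [477.8, 10.3, 57.8]
orientation: [2.199, 2.243, 0.001]
ft_force: [-6.1, 0.3, 24.2]
width: 54.2
grasp_force: 30.0
```

>>> step_arm --deltas '[[[0, 0, 0], [0, 0, -0.04], -1], [[0, 0, -0.001], [0, 0, -0.08], -1], [[0, 0, -0.001], [0, 0, -0.12], -1], [[0, 0, -0.002], [0, 0, -0.16], -1], [[0, 0, -0.002], [0, 0, -0.2], -1], [[0, 0, -0.002], [0, 0, -0.2], -1]]'

```text
t: 5.87
ee_pos: [478.5, 10.5, 57.9]
orientation: [1.836, 2.548, 0.003]
ft_force: [-1.2, 1.0, 13.2]
width: 54.2
grasp_force: 30.0
```

Run:
```python
from h import *
s=get_obs();print(s['moment'],s['ft_force'],s['joint_torque'][5],s['qpos'].round(3))
```

```text
[ 0.15084666  0.2971905  -0.2720378 ] [-1.21610443  1.04885526 13.24314682] -1.0613056272268295 [-3.000e-03  4.880e-01  2.045e+00  1.000e-03  6.060e-01 -3.260e-01]
```

>>> step_arm --deltas '[[[0, 0, 0], [0, 0, -0.04], -1], [[0, 0, -0.001], [0, 0, -0.08], -1], [[0, 0, -0.001], [0, 0, -0.12], -1], [[0, 0, -0.001], [0, 0, -0.16], -1], [[0, 0, -0.002], [0, 0, -0.2], -1], [[0, 0, -0.002], [0, 0, -0.24], -1], [[0, 0, -0.002], [0, 0, -0.28], -1], [[0, 0, -0.002], [0, 0, -0.3], -1], [[0, 0, -0.002], [0, 0, -0.3], -1]]'

```text
t: 6.62
ee_pos: [478.3, 10.7, 58.4]
orientation: [1.223, 2.892, 0.002]
ft_force: [-1.2, 3.0, 12.9]
width: 54.3
grasp_force: 30.0
```

Run:
```python
from h import *
s=get_obs();print(s['moment'],s['ft_force'],s['joint_torque'][5],s['qpos'].round(3))
shot('wrist','w2.png')
```

```text
[ 0.43114881  0.17693258 -0.33782838] [-1.2026881   3.0201148  12.94201955] -0.7831494323909283 [-3.000e-03  4.870e-01  2.045e+00  1.000e-03  6.080e-01 -7.740e-01]
```

View pics/w2.png

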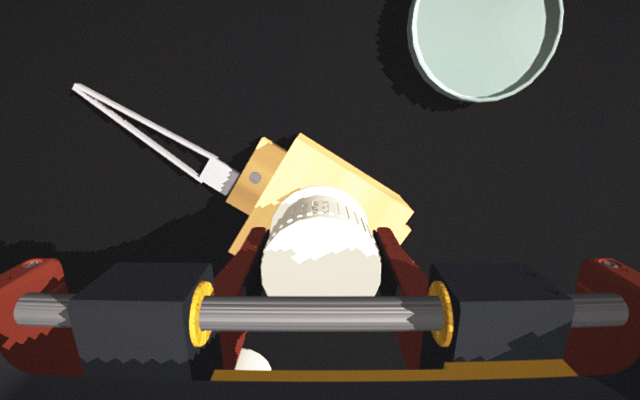

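The wrist view shows the cap gripped squarely at (321,255), with its ribs and marks at (321,208). The block and tweezers haven't moved.

>>> step_arm --deltas '[[[0, 0, 0], [0, 0, -0.04], -1], [[0, 0, -0.001], [0, 0, -0.08], -1], [[0, 0, -0.001], [0, 0, -0.12], -1], [[0, 0, -0.002], [0, 0, -0.16], -1], [[0, 0, -0.002], [0, 0, -0.2], -1], [[0, 0, -0.003], [0, 0, -0.24], -1], [[0, 0, -0.003], [0, 0, -0.28], -1], [[0, 0, -0.003], [0, 0, -0.32], -1], [[0, 0, -0.004], [0, 0, -0.36], -1], [[0, 0, -0.004], [0, 0, -0.4], -1], [[0, 0, -0.004], [0, 0, -0.42], -1], [[0, 0, -0.004], [0, 0, -0.42], -1]]'

```text
t: 7.67
ee_pos: [477.9, 10.9, 59.6]
orientation: [0.267, 3.129, 0.002]
ft_force: [-2.9, 3.4, 15.0]
width: 54.2
grasp_force: 30.0
```

```bash
cat > st.py <<'E'
from h import *
s=get_obs();print(s['t'],s['ee_pos'].round(1),s['moment'].round(2),s['ft_force'].round(1),s['qpos'].round(3))
E
python3 st.py;  python3 - <<'E'
from h import *
w=shot('wrist','w3.png');a=np.load('pics/w2.png.npy',allow_pickle=True).item()['pixels']
cv2.imwrite('pics/cmp.png',cv2.resize(np.hstack([i[170:310,230:420,::-1] for i in(a,w['pixels'])]),None,fx=2,fy=2))
E
```

```text
7.6667 [477.9  10.9  59.6] [ 0.78  0.53 -0.27] [-2.9  3.4 15. ] [-3.000e-03  4.850e-01  2.045e+00  2.000e-03  6.110e-01 -1.404e+00]
```

View pics/cmp.png

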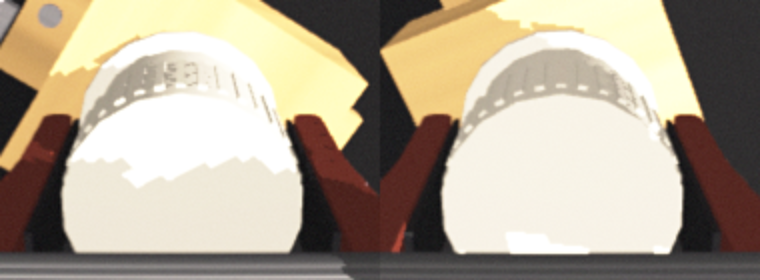

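The two crops show the cap still centred in the fingers. The shading that moved follows the lamp, while the ~1.7 mm rise under a steady downward force shows the thread is turning.

>>> step_arm --deltas '[[[0, 0, 0], [0, 0, -0.04], -1], [[0, 0, -0.001], [0, 0, -0.08], -1], [[0, 0, -0.001], [0, 0, -0.12], -1], [[0, 0, -0.001], [0, 0, -0.16], -1], [[0, 0, -0.001], [0, 0, -0.16], -1], [[0, 0, -0.001], [0, 0, -0.16], -1]]'

```text
t: 8.22
ee_pos: [477.7, 10.9, 60.0]
orientation: [-0.107, 3.139, 0.001]
ft_force: [-3.8, 3.9, 18.2]
width: 53.8
grasp_force: 30.0
```

```bash
python3 st.py
```

```text
8.2167 [477.7  10.9  60. ] [ 0.83  0.67 -0.31] [-3.8  3.9 18.2] [-3.000e-03  4.840e-01  2.045e+00  2.000e-03  6.120e-01 -1.643e+00]
```

>>> step_arm --deltas '[[[0, 0, -0.001], [0, 0, 0], -1], [[0, 0, -0.002], [0, 0, 0], -1], [[0, 0, -0.003], [0, 0, 0], -1], [[0, 0, -0.003], [0, 0, 0], -1]]'

```text
t: 8.55
ee_pos: [477.5, 10.9, 60.4]
orientation: [-0.107, 3.139, 0.001]
ft_force: [-2.2, 3.9, 10.0]
width: 54.2
grasp_force: 30.0
```

>>> step_arm --deltas '[[[0, 0, -0.001], [0, 0, 0], -1], [[0, 0, -0.002], [0, 0, 0], -1], [[0, 0, -0.003], [0, 0, 0], -1], [[0, 0, -0.003], [0, 0, 0], -1]]'

```text
t: 8.88
ee_pos: [477.3, 10.7, 60.7]
orientation: [0.107, -3.14, -0.001]
ft_force: [-0.7, 5.5, 3.8]
width: 54.3
grasp_force: 30.0
```

```bash
python3 st.py
```

```text
8.8833 [477.3  10.7  60.7] [ 0.92  0.15 -0.34] [-0.7  5.5  3.8] [-3.000e-03  4.820e-01  2.045e+00  1.000e-03  6.140e-01 -1.643e+00]
```

>>> step_arm --deltas '[[[0, 0, -0.001], [0, 0, 0], -1], [[0, 0, -0.002], [0, 0, 0], -1], [[0, 0, -0.002], [0, 0, 0], -1]]'

```text
t: 9.13
ee_pos: [477.1, 10.7, 61.0]
orientation: [0.107, -3.139, -0.001]
ft_force: [-0.2, 6.5, -0.4]
width: 53.9
grasp_force: 30.0
```

>>> step_arm --deltas '[[[0, 0, -0.001], [0, 0, 0], -1], [[0, 0, -0.002], [0, 0, 0], -1], [[0, 0, -0.002], [0, 0, 0], -1]]'

```text
t: 9.38
ee_pos: [477.0, 10.5, 61.4]
orientation: [0.108, -3.139, -0.001]
ft_force: [1.3, 5.3, -4.4]
width: 54.0
grasp_force: 30.0
```

```bash
python3 st.py
```

```text
9.3833 [477.   10.5  61.4] [ 0.89 -0.07 -0.35] [ 1.3  5.3 -4.4] [-3.000e-03  4.810e-01  2.045e+00  1.000e-03  6.160e-01 -1.643e+00]
```

>>> step_arm --deltas '[[[0, 0, 0.004], [0, 0, 0], -1], [[0, 0, 0.005], [0, 0, 0], -1], [[0, 0, 0.005], [0, 0, -0.03], -1], [[0, 0, 0.005], [0, 0, -0.06], -1], [[0, 0, 0.005], [0, 0, -0.08], -1], [[0, 0, 0.005], [0, 0, -0.08], -1]]'

```text
t: 9.88
ee_pos: [477.3, 10.5, 60.8]
orientation: [0.299, -3.127, -0.0]
ft_force: [-2.0, 4.8, 7.5]
width: 54.3
grasp_force: 30.0
```

```bash
python3 st.py
```

```text
9.8833 [477.3  10.5  60.8] [ 0.97  0.36 -0.31] [-2.   4.8  7.5] [-3.000e-03  4.820e-01  2.045e+00  1.000e-03  6.150e-01 -1.765e+00]
```

>>> step_arm --deltas '[[[0, 0, -0.002], [0, 0, 0], -1], [[0, 0, -0.004], [0, 0, 0], -1], [[0, 0, -0.006], [0, 0, 0], -1], [[0, 0, -0.006], [0, 0, 0], -1]]'

```text
t: 10.22
ee_pos: [477.1, 10.3, 61.9]
orientation: [0.297, -3.127, -0.0]
ft_force: [1.0, 4.3, -3.7]
width: 54.4
grasp_force: 30.0
```

```bash
python3 st.py
```

```text
10.2167 [477.1  10.3  61.9] [ 0.7   0.02 -0.29] [ 1.   4.3 -3.7] [-0.003  0.48   2.045 -0.     0.617 -1.763]
```

>>> step_arm --deltas '[[[0, 0.001, 0], [0, 0, 0.02], -1], [[0, 0.001, 0], [0, 0, 0.03], -1], [[0, 0.001, 0], [0, 0, 0.03], -1]]'

```text
t: 10.47
ee_pos: [477.3, 10.3, 62.2]
orientation: [0.227, -3.133, 0.001]
ft_force: [-0.4, 1.7, -1.0]
width: 54.3
grasp_force: 30.0
```

```bash
python3 st.py
```

```text
10.4667 [477.3  10.3  62.2] [ 0.14  0.03 -0.04] [-0.4  1.7 -1. ] [-3.000e-03  4.790e-01  2.045e+00 -1.000e-03  6.180e-01 -1.718e+00]
```

>>> step_arm --deltas '[[[0, 0, -0.001], [0, 0, 0], -1], [[0, 0, -0.002], [0, 0, 0], -1], [[0, 0, -0.002], [0, 0, 0], -1]]'

```text
t: 10.72
ee_pos: [477.4, 10.4, 62.9]
orientation: [-0.227, 3.133, -0.0]
ft_force: [-1.0, -0.8, -1.6]
width: 54.2
grasp_force: 30.0
```

```bash
python3 st.py
```

```text
10.7167 [477.4  10.4  62.9] [ 0.02  0.09 -0.08] [-1.  -0.8 -1.6] [-0.003  0.478  2.045 -0.     0.619 -1.718]
```

Torque and pull have gone, so the thread has let go. I'll lift straight up.

>>> step_arm --deltas '[[[0, 0, -0.005], [0, 0, 0], -1], [[0, 0, -0.01], [0, 0, 0], -1], [[0, 0, -0.015], [0, 0, 0], -1], [[0, 0, -0.02], [0, 0, 0], -1], [[0, 0, -0.02], [0, 0, 0], -1]]'

```text
t: 11.13
ee_pos: [477.7, 10.6, 69.2]
orientation: [-0.227, 3.133, -0.0]
ft_force: [0.1, 0.1, -0.5]
width: 54.2
grasp_force: 30.0
```

>>> step_arm --deltas '[[[0, 0, -0.01], [0, 0, 0], -1], [[0, 0, -0.02], [0, 0, 0], -1], [[0, 0, -0.03], [0, 0, 0], -1], [[0, 0, -0.04], [0, 0, 0], -1], [[0, 0, -0.055], [0, 0, 0], -1], [[0, 0, -0.07], [0, 0, 0], -1], [[0, 0, -0.085], [0, 0, 0], -1], [[0, 0, -0.1], [0, 0, 0], -1], [[0, 0, -0.108], [0, 0, 0], -1], [[0, 0, -0.108], [0, 0, 0], -1], [[0, 0, -0.108], [0, 0, 0], -1]]'

```text
t: 12.05
ee_pos: [477.4, 10.6, 101.4]
orientation: [-0.226, 3.133, -0.0]
ft_force: [0.2, 0.7, 0.0]
width: 54.2
grasp_force: 30.0
```

Run:
```python
import st
from h import *
s=shot('scene','s2.png');t=shot('top','t2.png');w=shot('wrist','w4.png')
a=cv2.resize(s['pixels'][150:250,230:370,::-1],(420,300),interpolation=2);b=cv2.resize(t['pixels'][180:280,270:410,::-1],(420,300),interpolation=2)
c=cv2.resize(w['pixels'][:,:,::-1],(380,238))
o=np.zeros((600,800,3),np.uint8);o[:300,:420]=a;o[300:,:420]=b;o[:238,420:]=c;cv2.imwrite('pics/fin.png',o)
```

```text
12.05 [477.4  10.6 101.4] [ 0.01  0.04 -0.03] [0.2 0.7 0. ] [-0.003  0.404  2.031 -0.     0.706 -1.718]
```

View pics/fin.png

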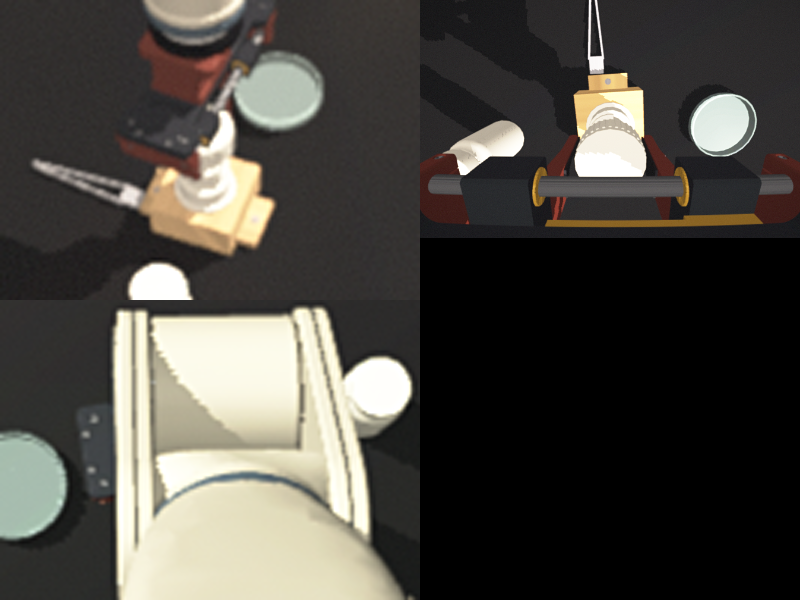

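The final picture shows the cap held level above the open mouth, the collar down on the block, and the bystanders in place. From the TCP height the gap is about 22 mm, and the upward pull never exceeded about 5 N, so the tub should still be home.

```bash
python3 -c "
from workcell import *
print(close_job())"
```

```text
the job is handed in; nothing more can be done
None
```

Job handed in at about 12 s of the 48 s: the tub was pressed home, the cap unscrewed about 1.7 rad and lifted off, and it is held level about 22 mm above the mouth (estimated from tool height; the hand-in returned no verdict).

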